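# Lock the vent filter into the cam-arm coupler

## Task

Stand the white vent filter, steel foot down, in the mouth of the cam-arm coupler, then swing the blue and the red cam arm down together, a part of the way on each in turn so that neither ever runs more than about a third of its travel ahead, until both are against their stops and the filter is drawn down and locked. Feel for the stops and press the arms gently, never with more than about 30 N, and leave the other things on the bench alone.

Things in the scene. Friction and masses are not known exactly. Their poses are not given: they have to be found in the camera images.
- coupler_mouth (a point): centre of the mouth of the fixed upright metal coupler, 75 mm above the bench, on a 120 x 100 x 12 mm steel plate. z is up along the bore, +y points to the blue arm, -y to the red, +x to the outlet stub. Outer diameter 48 mm. Round bore 38 mm wide; 40 mm down lies a spring-backed gasket (5 N/mm, travel 7 mm). Arms are hinged 24.5 mm from the bore axis, 7.6 mm below the mouth, axis along x
- cam_left_tab (a point): blue tab at the end of the brass cam arm on the coupler's +y side: centre of the tab's outer (upper) face, 55 mm from the hinge along the arm and 3.5 mm above the arm's middle line; the tab is 26 x 26 x 7 mm and the arm ends 69 mm from the hinge
- cam_right_tab (a point): red tab on the coupler's -y side, otherwise the same as the blue one
- cam_left (a joint): angle of the blue arm, rad: 0 = outward and 45 degrees up, 0.785 = level, 1.25 = hard stop, 27 degrees below level. Push it down from above on its tab; it takes about 8 to 18 N there, most near the end, and stays where it is left. Its cam lobe enters the groove of the filter's foot and draws the filter down in the second half of the swing
- cam_right (a joint): the same for the red cam arm
- filter_grip (a point): centre of the filter's white round body where it is gripped (35 mm diameter, vertical axis z up), 70 mm above the underside of its foot. 92 mm tall overall, steel foot 36 mm across, about 0.18 kg, standing loose and upright on the bench. The foot has a chamfered lower edge (28 mm across at the bottom) and a groove 14 to 34 mm above the underside
- filter_foot (a point): centre of the underside of the filter's steel foot. Put in place and released, it rests on the gasket about 40 mm below the mouth; locked, it is about 42 mm below the mouth
- wash_bottle: white wash bottle with red spout, 192 mm tall, standing loose behind the coupler; bystander, origin at its underside
- bottle_white: white bottle, 39 mm across, 150 mm tall, standing loose; bystander, origin at its underside
- tape_roll: flat beige tape roll, 62 mm across, 19 mm high, loose; bystander, origin at its underside
- dropper_red: small white dropper bottle with red cap, 25 mm across, 73 mm tall, standing loose; bystander, origin at its underside
There are look-alikes about, which are no part of the job. Leave any orange or pink look-alike of the part that bears filter_grip alone.

How it is judged:
By the outcome, as a careful person would: the job done as asked, in the order asked, and still so for the second after the job is handed in, with the robot touching nothing.
It also fails if it takes over 70 s, if anything falls off the work surface, if the arm or the gripper's body presses on something with over 40 N, if the wrist force passes 120 N, or if a joint passes its speed limit or range.

## Robot

A 7-joint arm with a two-finger parallel gripper is mounted at the origin on a cart in front of the work surface, level with it; the furniture and walls round the work are solid. World frame = base frame: x ahead of the robot, y to its left, z up, the work surface at z = 0. Lengths are in m, angles in rad, forces in N, time in s.
With the tool pointing down it reaches from about 0.4 to 0.85 m from the base axis. Payload 10.4 kg.
Tool frame: the origin (TCP) lies midway between the tips of the shut fingers; the grasp point (between the pads) lies 19 mm behind it; x points along the fingers, y is the direction in which the jaws open and shut, and the axes are right-handed (so a half turn about x gives the same grasp; the last joint's range is limited). The gripper opens to 87 mm and grips with 3 to 60 N. Pads are 19 mm wide; open, the fingers measure 117 mm over their backs; the gripper's body (75 mm by 190 mm) begins 51 mm behind the grasp point.
Start: joints at [-0.023, 0.332, -0.065, 1.46, 0.022, 1.35, -0.088], TCP at [0.625, 0, 0.223] pointing down, gripper open.
Joint ranges: [-2.6, 2.6], [-0.5, 2.12], [-1.47, 1.34], [0.16, 2.42], [-1.27, 4.41], [0.06, 2.06], [-2.6, 2.6]. Speed limits (rad/s): [2.22, 2.22, 2.79, 2.79, 3.14, 3.14, 3.14].

## Interface

Orientations are given as a rotation vector (axis times angle).
In Python, from rig import robot gives the robot as it stands. The module is installed in compiled form; this text tells all that it offers.
- The arm moves only by the shell command python3 -m inch 'ROWS' [FORCE]. ROWS is a JSON object of lists of equal length, an entry for each row: "delta_pos": the shift along the tool's x, y, z in m, a list of three; "spin": the turn about the tool's x in degrees; "gripper": the closure, from -1 (fully open) to 1 (shut). A call has 1 to 10 rows; each row shifts and turns the commanded pose from where the row before left it, along the tool's axes as they then stand; what a row does not reach is not made up. A row lasts 1/12 s, in which the tool goes at most 41.7 mm and 7.16 degrees, less where a joint would pass 70% of its speed; a pose out of reach is approached as far as the arm can. A call is refused whole if a number of a shift passes 0.0417 or a number of a turn 7.16, either way. A call with a gripper value outside its range is refused whole. The fingers move at their own pace and stop on an object; FORCE is the grip in N (left out, the last holds). Time passes only in rows, so rows that do not move let the fingers close. It gives the time, the measured TCP pose, the force and the opening at its end, in the units of the state.
- robot.read_state(): the state, without advancing time (a new reading comes with each control period).
- robot.get_image(name): name is "scene" or "side" or "wrist"; returns the picture (480x640x3 uint8, red, green, blue); there is no depth.
- robot.camera_params(name): a dict with "fx", "fy", "cx", "cy" (pixels), "k1" (the pictures are not rectified: a ray, as slopes to the right and down, at radius r is drawn at 1 + k1 r^2 times it, then the intrinsics apply), "rvec" (rotation vector, rad) and "tvec" (3), from world to camera coordinates, as OpenCV has them; the wrist camera has in their place "mount" (4x4, takes a point from camera to tool coordinates, whose origin is the TCP and whose axes are the tool frame's). Camera axes: x right, y down, z forward; pixel columns grow to the right and rows downward; lengths in m; the calibration is good to about 2 mm. A picture is of the moment at which its call begins: read the wrist's pose just before it. camera_params takes no time and is no camera call.
- robot.close_job(): hands the job in, once; it reports no verdict.
The state is a dict: "time_s": time; "q": joint angles; "qd": joint speeds; "joint_efforts": joint torques, N m; "position": TCP position; "ee_rot": TCP orientation; "contact_force": force on the tool from outside, world axes, zero at the start; "wrist_torque": the same for the moment, N m; "gripper_width": finger opening in m.
Only numpy, scipy, OpenCV 4.12 (cv2) and the standard library are available. Lean on these libraries where they do the work, as an engineer would, in place of code of your own. Each camera call takes 0.05 s, during which the arm holds its last target. There are 200 camera calls.

## Working session

There is one attempt and no reset: what is moved stays moved. The work goes in short steps, Python scripts to look and compute and a shell command to move; the robot and the scene stay as the last step left them, time stands still between calls to the robot, and variables do not carry over. Pictures are saved under pics/ and viewed, about 8 in all and at most 12, crops included, and the job is handed in when it is done.

```bash
mkdir -p pics; python3 - <<'E'
from rig import robot
import cv2
for n in("scene","side"):
    cv2.imwrite(f"pics/{n}0.png",robot.get_image(n)[:,:,::-1])
s=robot.read_state();print(s)
for n in("scene","side","wrist"):print(n,robot.camera_params(n))
E
```

```text
{'time_s': 0.1, 'q': array([-0.02261871,  0.3327581 , -0.06470406,  1.4608799 ,  0.02157357,
        1.34987768, -0.08850791]), 'qd': array([ 1.89733065e-04, -1.52931758e-03,  3.40862747e-04, -3.50500046e-04,
       -6.21688679e-04,  8.89770132e-06, -4.57836173e-04]), 'joint_efforts': array([ 3.16136166e-04, -6.24538064e+01,  2.38312193e-02, -3.90717781e+01,
       -6.15657773e-02,  3.65302863e-02,  4.60620026e-05]), 'position': array([6.24650807e-01, 1.96282635e-05, 2.21854296e-01]), 'ee_rot': array([ 1.20857561,  1.21009596, -1.21009728]), 'contact_force': array([-0.30813321,  0.5949285 , -0.53811575]), 'wrist_torque': array([-0.02947102,  0.0243714 ,  0.02390312]), 'gripper_width': 0.08681154333460177}
scene {'fx': 600.366784224715, 'fy': 600.366784224715, 'cx': 314.80272088407867, 'cy': 240.20130681790715, 'k1': -0.04659398514049306, 'rvec': array([ 2.19336869, -0.73011537,  0.31542918]), 'tvec': array([-0.55448144,  0.18833939,  0.95462264])}
side {'fx': 570.2538319037217, 'fy': 570.2538319037217, 'cx': 321.07165368130643, 'cy': 235.44808513740657, 'k1': -0.11749900535599575, 'rvec': array([ 1.99790155, -0.32567278,  0.1960036 ]), 'tvec': array([-0.57677283,  0.10558255,  1.09179853])}
wrist {'fx': 352.3598639483298, 'fy': 352.3598639483298, 'cx': 317.842990334776, 'cy': 238.9255294257199, 'k1': -0.01033909206954804, 'mount': array([[ 1.02624931e-04, -2.59714194e-01,  9.65685522e-01,
        -1.61218083e-01],
       [ 9.99999456e-01,  1.02901812e-03,  1.70475514e-04,
         6.06675175e-04],
       [-1.03798281e-03,  9.65684979e-01,  2.59714158e-01,
        -6.99578804e-02],
       [ 0.00000000e+00,  0.00000000e+00,  0.00000000e+00,
         1.00000000e+00]])}
```

View pics/scene0.png

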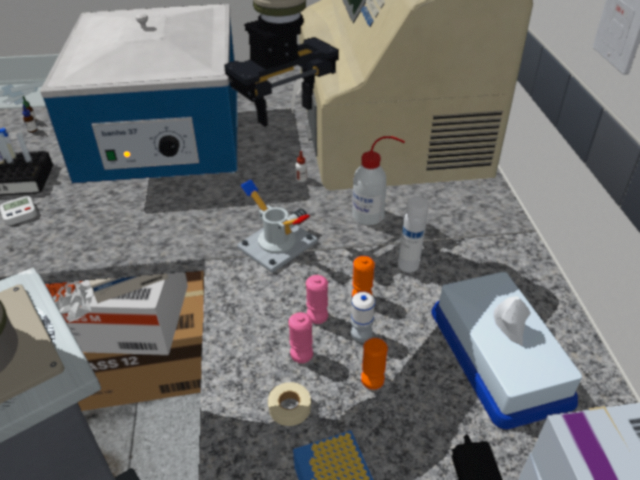

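View pics/side0.png

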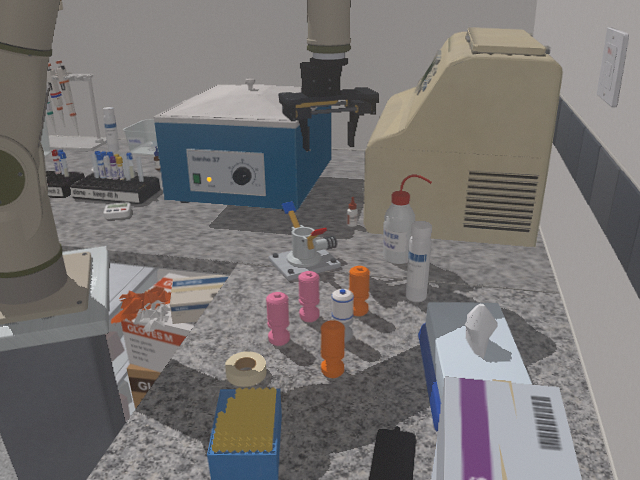

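Scene: the white filter is at about (363,316), with pink look-alikes at (317,300) and (301,338) and orange ones at (363,278) and (374,363). The white one with the steel foot fits the description. The coupler mouth is near (275,215), the blue tab (250,187) and the red tab (298,218). Side: filter (342,312), mouth (303,234).

```bash
cat > h.py <<'E'
from rig import robot
import numpy as np, cv2
from scipy.spatial.transform import Rotation as R
def cam(n,s=None):
    p=robot.camera_params(n);K=np.array([[p['fx'],0,p['cx']],[0,p['fy'],p['cy']],[0,0,1]])
    d=np.array([p['k1'],0,0,0,0])
    if n=='wrist':
        s=s or robot.read_state();T=np.eye(4);T[:3,:3]=R.from_rotvec(s['ee_rot']).as_matrix();T[:3,3]=s['position']
        W=np.linalg.inv(T@p['mount']);return K,d,W[:3,:3],W[:3,3]
    return K,d,R.from_rotvec(p['rvec']).as_matrix(),np.array(p['tvec'])
def ray(c,uv):
    K,d,Rm,t=c;x=cv2.undistortPoints(np.array([[uv]],float),K,d)[0,0]
    v=Rm.T@np.array([*x,1]);return -Rm.T@t,v/np.linalg.norm(v)
def onz(c,uv,z):
    o,v=ray(c,uv);return o+v*(z-o[2])/v[2]
def tri(*cu):
    A=0;b=0
    for c,uv in cu:
        o,v=ray(c,uv);P=np.eye(3)-np.outer(v,v);A=A+P;b=b+P@o
    return np.linalg.solve(A,b)
def proj(c,X):
    K,d,Rm,t=c;return cv2.projectPoints(np.array([X],float),cv2.Rodrigues(Rm)[0],t,K,d)[0][0,0]
E
python3 - <<'E'
from h import *
a,b=cam('scene'),cam('side')
for n,u,v in[('filter top',(363,298),(342,292)),('mouth',(274,214),(303,232)),('blue',(249,187),(288,207)),('red',(299,217),(319,231)),('pinkA',(317,281),(309,276)),('orangeA',(363,262),(359,270)),('orangeB',(374,344),(332,326)),('pinkB',(300,319),(278,295))]:
    print(n,tri((a,u),(b,v)).round(3),onz(a,u,.09).round(3),onz(b,v,.09).round(3))
s=robot.read_state();print(R.from_rotvec(s['ee_rot']).as_matrix().round(3))
im=cv2.imread('pics/scene0.png')[170:400,220:440];im2=cv2.imread('pics/side0.png')[190:390,240:430]
cv2.imwrite('pics/c1.png',np.hstack([cv2.resize(im,(400,418),interpolation=2),cv2.resize(im2,(397,418),interpolation=2)]))
E
```

```text
filter top [ 0.53  -0.342  0.089] [ 0.53  -0.342  0.09 ] [ 0.53  -0.343  0.09 ]
mouth [ 0.548 -0.066  0.069] [ 0.535 -0.088  0.09 ] [ 0.535 -0.109  0.09 ]
blue [ 0.534 -0.006  0.103] [0.543 0.01  0.09 ] [0.541 0.022 0.09 ]
red [ 0.561 -0.129  0.097] [ 0.566 -0.122  0.09 ] [ 0.566 -0.114  0.09 ]
pinkA [ 0.499 -0.265  0.083] [ 0.496 -0.27   0.09 ] [ 0.495 -0.277  0.09 ]
orangeA [ 0.586 -0.276  0.085] [ 0.582 -0.281  0.09 ] [ 0.582 -0.285  0.09 ]
orangeB [ 0.488 -0.417  0.083] [ 0.485 -0.421  0.09 ] [ 0.484 -0.427  0.09 ]
pinkB [ 0.431 -0.316  0.088] [ 0.428 -0.319  0.09 ] [ 0.431 -0.319  0.09 ]
[[-0.001  1.     0.   ]
 [-0.     0.    -1.   ]
 [-1.    -0.001  0.   ]]
```

View pics/c1.png

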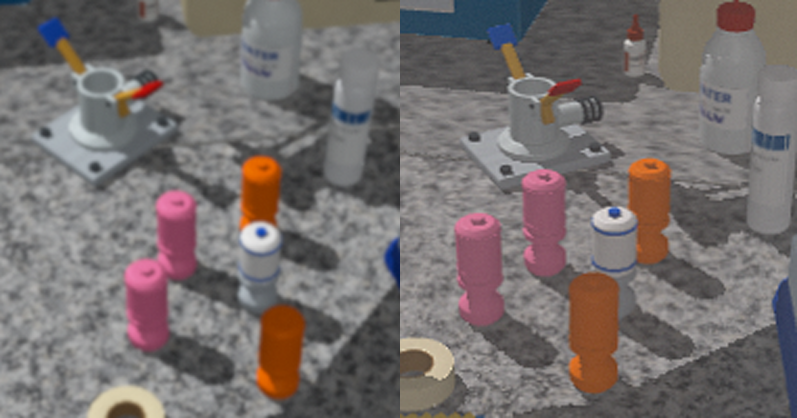

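White, blue-banded filter with grey foot is confirmed (crop (260,260) left, (613,250) right); the pinks and oranges stay. Now I locate the bystanders for clearance.

```bash
python3 - <<'E'
from h import *
a,b=cam('scene'),cam('side')
for n,u,v,z in[('wash cap',(371,159),(401,198),.15),('whitebottle top',(415,203),(419,228),.15),('dropper',(301,155),(352,200),.073)]:
    print(n,tri((a,u),(b,v)).round(3))
for n,u,v in[('wash base',(369,218),(398,257)),('wb base',(409,264),(417,295))]:
    print(n,onz(a,u,0).round(3),onz(b,v,0).round(3))
E
```

```text
wash cap [ 0.743 -0.108  0.134]
whitebottle top [ 0.703 -0.266  0.144]
dropper [0.706 0.069 0.066]
wash base [ 0.738 -0.118  0.   ] [ 0.743 -0.11   0.   ]
wb base [ 0.71  -0.265  0.   ] [ 0.711 -0.261  0.   ]
```

```bash
python3 -m inch '{"delta_pos":[[0,-0.0095,0.0342],[0,-0.0095,0.0342],[0,-0.0095,0.0342],[0,-0.0095,0.0342],[0,-0.0095,0.0342],[0,-0.0095,0.0342],[0,-0.0095,0.0342],[0,-0.0095,0.0342],[0,-0.0095,0.0342],[0,-0.0095,0.0342]],"spin":[0,0,0,0,0,0,0,0,0,0],"gripper":[-1,-1,-1,-1,-1,-1,-1,-1,-1,-1]}' 30
python3 - <<'E'
from h import *
s=robot.read_state();print(s['position'],s['ee_rot'],s['qd'].round(3))
im=robot.get_image('wrist')[:,:,::-1].copy();c=cam('wrist',s);print(proj(c,[.53,-.342,.092]))
cv2.imwrite('pics/w1.png',im)
E
```

```text
time_s: 0.93
position: [0.5291, -0.3435, 0.2223]
ee_rot: [1.209, 1.21, -1.209]
contact_force: [0.5, 0.1, -0.3]
gripper_width: 0.0872
[ 0.52908791 -0.34347143  0.22225593] [ 1.20911681  1.20978761 -1.20932961] [ 0.516  0.266  0.215 -0.331 -0.099  0.074  0.727]
[318.21210663 227.7172014 ]
```

View pics/w1.png

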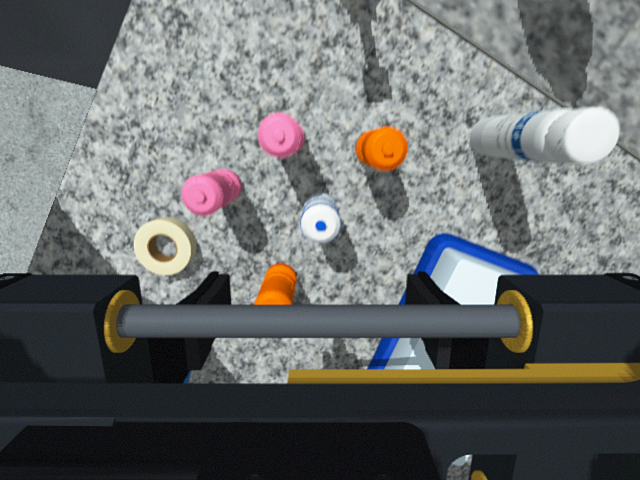

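```bash
python3 - <<'E'
from h import *
s=robot.read_state();print(s['position'],s['qd'].round(3));
s['position']=np.array([.52909,-.34347,.22226]);c=cam('wrist',s)
print(onz(c,(320,225),.092),[onz(c,p,.03).round(3) for p in((440,235),(405,330),(375,365))])
a,b=cam('scene'),cam('side');print(tri((a,(512,297)),(b,(482,308))))
E
```

```text
[ 0.5249339  -0.35196399  0.22207832] [-0.024 -0.022  0.009  0.034  0.032 -0.005 -0.131]
[ 0.53127186 -0.34021361  0.092     ] [array([ 0.656, -0.366,  0.03 ]), array([ 0.626, -0.476,  0.03 ]), array([ 0.594, -0.521,  0.03 ])]
[ 0.68958142 -0.49265184  0.11667556]
```

```bash
python3 -m inch '{"delta_pos":[[0.02,0,0],[0,0,0],[0,0,0]],"spin":[0,0,0],"gripper":[-0.4,-0.4,-0.4]}'
python3 - <<'E'
from h import *
s=robot.read_state();print(s['position'],s['qd'].round(3))
E
```

```text
time_s: 1.23
position: [0.5296, -0.3409, 0.2014]
ee_rot: [1.209, 1.213, -1.21]
contact_force: [0.5, -0.3, -1.0]
gripper_width: 0.0739
[ 0.52961376 -0.34090808  0.20139218] [-0.013 -0.018 -0.004 -0.028  0.001  0.008  0.002]
```

```bash
python3 -m inch '{"delta_pos":[[0.025,0.001,0],[0.025,0,0],[0.025,0,0],[0.025,0,0],[0.025,0,0],[0.025,0,0],[0,0,0],[0,0,0]],"spin":[0,0,0,0,0,0,0,0],"gripper":[-0.4,-0.4,-0.4,-0.4,-0.4,-0.4,-0.4,-0.4]}' 30
python3 -m inch '{"delta_pos":[[0,0,0],[0,0,0],[0,0,0],[0,0,0],[0,0,0],[0,0,0]],"spin":[0,0,0,0,0,0],"gripper":[1,1,1,1,1,1]}' 30
```

```text
time_s: 1.9
position: [0.5311, -0.3409, 0.0526]
ee_rot: [1.208, 1.212, -1.209]
contact_force: [-0.5, -0.6, 1.8]
gripper_width: 0.0609
time_s: 2.4
position: [0.5314, -0.3422, 0.0533]
ee_rot: [1.209, 1.208, -1.209]
contact_force: [0.1, 0.5, 3.4]
gripper_width: 0.0342
```

```bash
python3 -m inch '{"delta_pos":[[-0.025,0,0],[-0.0375,0,0],[-0.0375,0,0],[-0.0375,0,0],[-0.02,0.004,-0.035],[0,0.004,-0.035],[0,0.004,-0.035],[0,0.004,-0.035],[0,0,-0.035],[0,0,0]],"spin":[0,0,0,0,0,0,0,0,0,0],"gripper":[1,1,1,1,1,1,1,1,1,1]}'
python3 -m inch '{"delta_pos":[[0,0,0],[0,0,0],[0,0,0]],"spin":[0,0,0],"gripper":[1,1,1]}'
python3 - <<'E'
from h import *
s=robot.read_state();print(s['position'],s['ee_rot'],s['qd'].round(3))
im=robot.get_image('wrist')[:,:,::-1].copy();c=cam('wrist',s);print(proj(c,[.5475,-.0675,.075]))
cv2.imwrite('pics/w2.png',im)
E
```

```text
time_s: 3.23
position: [0.548, -0.1582, 0.2101]
ee_rot: [1.205, 1.216, -1.2]
contact_force: [0.3, 0.6, -1.8]
gripper_width: 0.0342
time_s: 3.48
position: [0.5466, -0.1684, 0.2099]
ee_rot: [1.21, 1.208, -1.211]
contact_force: [-1.8, -0.5, -1.5]
gripper_width: 0.0341
[ 0.54664849 -0.1684262   0.20992469] [ 1.2101398   1.2081865  -1.21110459] [ 0.005  0.003  0.    -0.002 -0.002  0.    -0.002]
[318.03899591 103.62234107]
```

View pics/w2.png

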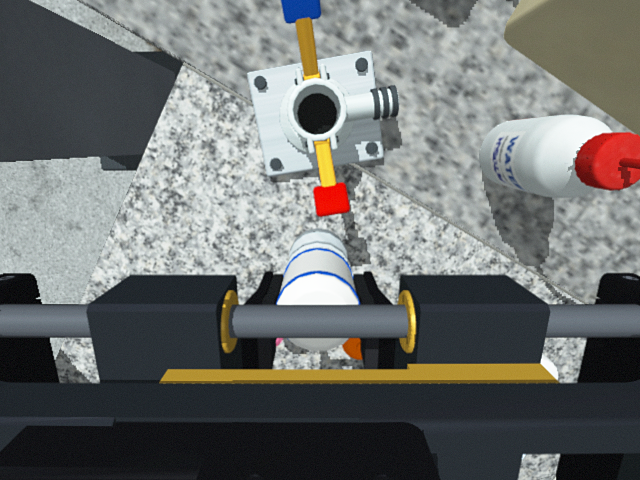

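```bash
python3 - <<'E'
from h import *
s=robot.read_state();c=cam('wrist',s)
B=[onz(c,p,.014) for p in((262,83),(361,65),(372,149),(276,164))];m=np.mean(B,0);e=B[1]-B[0]+B[2]-B[3];print('bolts',m,np.degrees(np.arctan2(e[1],e[0])),np.linalg.norm(B[1]-B[0]),np.linalg.norm(B[1]-B[2]))
print('mouth proj',proj(c,[m[0],m[1],.075]),onz(c,(319,108),.075))
print('blue?',onz(c,(302,5),.109),'red',onz(c,(331,198),.109))
im=cv2.imread('pics/w2.png')[70:220,240:400];cv2.imwrite('pics/c2.png',cv2.resize(im,(640,600),interpolation=2))
E
```

```text
bolts [ 0.54720788 -0.07274198  0.014     ] 9.022352534387686 0.09384819022674318 0.07685983594958877
mouth proj [317.58140434 110.57798146] [ 0.5483343  -0.07081217  0.075     ]
blue? [ 0.53710721 -0.01010315  0.109     ] red [ 0.55718139 -0.13741004  0.109     ]
```

View pics/c2.png

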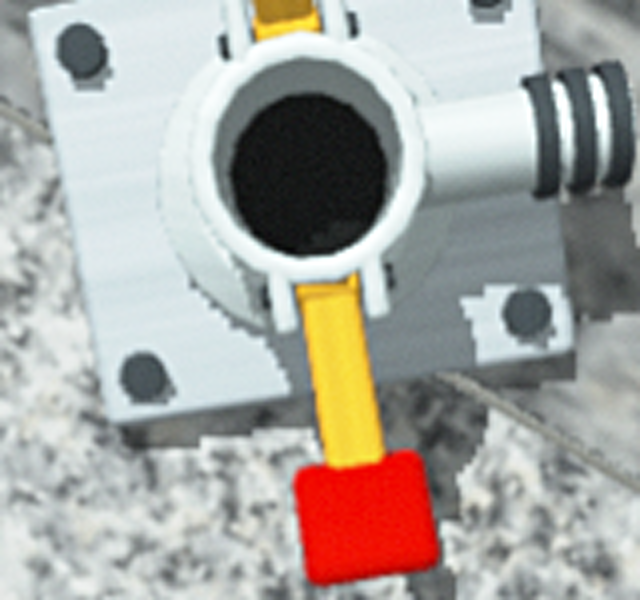

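Mouth centre is at pixel (317,109), giving (0.547,-0.072). The four bolts agree within 1 mm and show the coupler turned by about +9°.

```bash
python3 -m inch '{"delta_pos":[[0,0,-0.024],[0,0,-0.024],[0,0,-0.024],[0,0,-0.024],[0,0,0],[0,0,0],[0,0,0]],"spin":[0,0,0,0,-4.5,-4.5,0],"gripper":[1,1,1,1,1,1,1]}'
python3 -m inch '{"delta_pos":[[0.025,0,0],[0.025,0,0],[0.015,0,0],[0,0,0],[0,0,0]],"spin":[0,0,0,0,0],"gripper":[1,1,1,1,1]}'
```

```text
time_s: 4.12
position: [0.547, -0.0717, 0.2099]
ee_rot: [1.09, 1.281, -1.091]
contact_force: [0.0, 0.1, -1.3]
gripper_width: 0.034
time_s: 4.53
position: [0.5467, -0.0719, 0.1448]
ee_rot: [1.094, 1.279, -1.096]
contact_force: [1.6, 0.3, -1.0]
gripper_width: 0.0339
```

```bash
python3 - <<'E'
from h import *
s=robot.read_state();print(s['position'],s['contact_force'])
o=[]
for n in('scene','side'):
    c=cam(n);u=proj(c,[.547,-.072,.09]).astype(int);im=robot.get_image(n)[:,:,::-1]
    o.append(cv2.resize(im[u[1]-65:u[1]+55,u[0]-40:u[0]+40],(400,600),interpolation=2))
    f=s['position'];print(n,u,proj(c,[.547,-.072,.075]),proj(c,[.547,-.072,.0915]))
cv2.imwrite('pics/c3.png',np.hstack(o))
E
```

```text
[ 0.54667638 -0.07187072  0.14481123] [ 1.57175579  0.25302258 -0.96616135]
scene [274 207] [275.09386733 213.64646565] [274.59651154 206.56777335]
side [303 223] [303.58642624 230.5721069 ] [303.42603356 223.12863576]
```

View pics/c3.png

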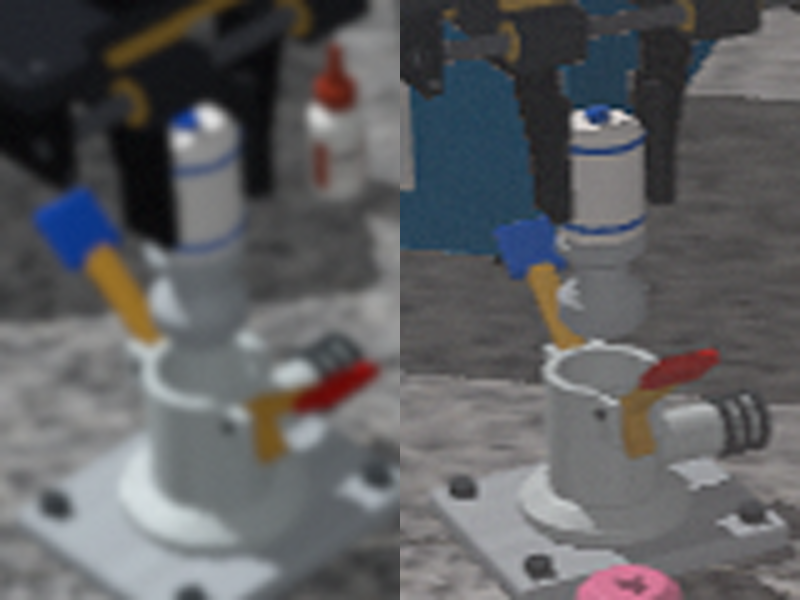

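Both views show the filter upright and centred over the mouth (scene crop 205 against 207, side crop 604 against 605). I'll lower it in.

```bash
python3 -m inch '{"delta_pos":[[0.01,0,0],[0.008,0,0],[0.006,0,0],[0.006,0,0],[0,0,0]],"spin":[0,0,0,0,0],"gripper":[1,1,1,1,1]}'
python3 -m inch '{"delta_pos":[[0.006,0,0],[0.006,0,0],[0,0,0]],"spin":[0,0,0],"gripper":[1,1,1]}'
```

```text
time_s: 5.05
position: [0.5464, -0.0725, 0.1139]
ee_rot: [1.092, 1.279, -1.095]
contact_force: [-0.2, -4.1, -3.2]
gripper_width: 0.0342
time_s: 5.3
position: [0.5464, -0.0723, 0.1019]
ee_rot: [1.092, 1.279, -1.095]
contact_force: [0.6, -4.3, -4.3]
gripper_width: 0.0339
```

```bash
python3 -m inch '{"delta_pos":[[0.006,0,0.0006],[0.005,0,0],[0.002,0,0],[0,0,0]],"spin":[0,0,0,0],"gripper":[1,1,1,1]}'
```

```text
time_s: 5.63
position: [0.5466, -0.073, 0.0895]
ee_rot: [1.092, 1.279, -1.095]
contact_force: [-1.7, -6.4, -2.9]
gripper_width: 0.0343
```

```bash
python3 -m inch '{"delta_pos":[[0.001,0,0.0005],[0,0,0],[0,0,0],[0,0,0]],"spin":[0,0,0,0],"gripper":[1,1,-0.4,-0.4]}'
python3 -m inch '{"delta_pos":[[0,0,0],[-0.01,0,0],[-0.03,0,0],[-0.04,0,0],[-0.04,0,0],[0,0,0]],"spin":[0,0,0,0,0,0],"gripper":[-0.4,-0.4,-0.4,-0.4,-0.4,-0.4]}'
python3 - <<'E'
from h import *
s=robot.read_state();print(s['position'],s['contact_force'])
o=[]
for n in('scene','side'):
    c=cam(n);u=proj(c,[.547,-.072,.09]).astype(int);im=robot.get_image(n)[:,:,::-1]
    o.append(cv2.resize(im[u[1]-65:u[1]+55,u[0]-40:u[0]+40],(400,600),interpolation=2))
    for z in(.075,.127):print(n,(proj(c,[.547,-.072,z])-u+[40,65])*5)
cv2.imwrite('pics/c4.png',np.hstack(o))
E
```

```text
time_s: 5.97
position: [0.5475, -0.0716, 0.0892]
ee_rot: [1.093, 1.279, -1.092]
contact_force: [-0.6, 0.5, 0.3]
gripper_width: 0.0411
time_s: 6.47
position: [0.5508, -0.0719, 0.2184]
ee_rot: [1.097, 1.269, -1.084]
contact_force: [0.4, -0.7, 1.4]
gripper_width: 0.0606
[ 0.55081965 -0.07191834  0.21838351] [ 0.4155448  -0.72999339  1.38740198]
scene [205.46933665 358.23232826]
scene [197.47113057 244.27098674]
side [202.93213121 362.8605345 ]
side [200.38320665 244.00388691]
```

View pics/c4.png

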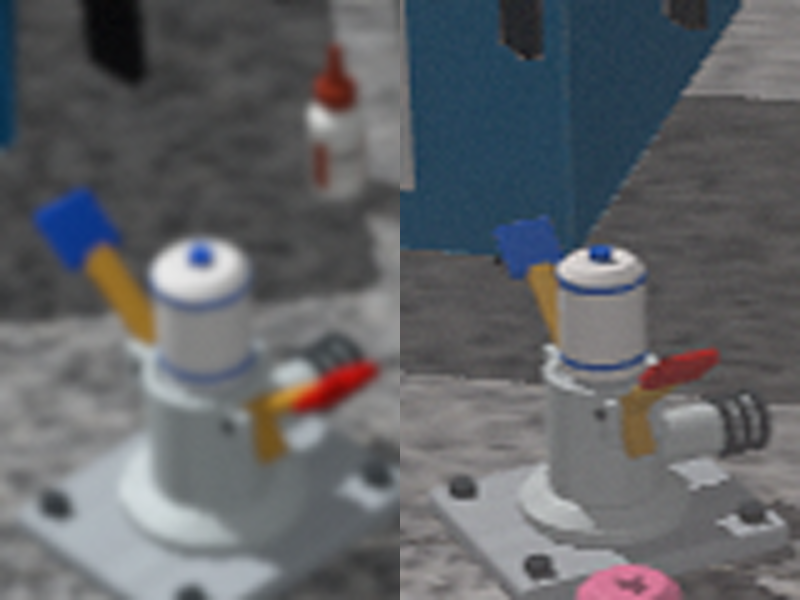

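Filter is seated: its knob is within 2 mm of the predicted height in both views. Next I work out the path for pressing the arms.

```bash
cat >> h.py <<'E'
M=np.array([.547,-.072]);YAW=np.radians(9);CX=np.array([np.cos(YAW),np.sin(YAW)]);CY=np.array([-np.sin(YAW),np.cos(YAW)])
def tool(a,h=8):
    e=np.pi/4-a;k=np.clip(e/.25,-1,1)
    return 24.5+55*np.cos(e)-3.5*np.sin(e)-h*k, 67.4+55*np.sin(e)+3.5*np.cos(e)
def here():  # TCP in coupler frame mm: x,y,z
    p=robot.read_state();d=p['position'][:2]-M;return np.array([d@CX,d@CY,p['position'][2]])*1000
E
python3 - <<'E'
from h import *
print('here',here().round(1),robot.read_state()['ee_rot'])
for a in np.arange(0,1.3,.1):print(round(a,2),np.round(tool(a),1))
E
```

```text
here [  1.4  -0.  211.9] [ 1.09439082  1.27576937 -1.08921186]
0.0 [ 52.9 108.8]
0.1 [ 56.9 104.9]
0.2 [ 60.4 100.7]
0.3 [63.5 96.2]
0.4 [66.1 91.3]
0.5 [68.3 86.2]
0.6 [72. 81.]
0.7 [76.3 75.6]
0.8 [80.  70.1]
0.9 [83.2 64.6]
1.0 [85.9 59.1]
1.1 [85.9 53.7]
1.2 [84.3 48.4]
```

```bash
python3 -m inch '{"delta_pos":[[0,-0.001,-0.0265],[0,0,-0.0265],[0.03,0,0],[0.03,0,0],[0.022,0,0],[0,0,0],[0,0,0]],"spin":[0,0,0,0,0,0,0],"gripper":[1,1,1,1,1,1,1]}'
python3 -c "
from h import *
print(here().round(1))"
```

```text
time_s: 7.15
position: [0.5369, -0.0198, 0.1262]
ee_rot: [1.091, 1.282, -1.095]
contact_force: [-0.4, 0.6, 2.4]
gripper_width: 0.0222
[ -1.8  53.2 126.2]
```

```bash
python3 -m inch '{"delta_pos":[[0.005,0.0015,0],[0.006,0,0],[0.005,0,0],[0.003,0,-0.002],[0,0,0]],"spin":[0,0,0,0,0],"gripper":[1,1,1,1,1]}'
python3 -c "
from h import *
print(here().round(1))"
```

```text
time_s: 7.57
position: [0.5387, -0.0173, 0.1076]
ee_rot: [1.092, 1.28, -1.093]
contact_force: [-0.8, -0.1, 0.1]
gripper_width: 0.0007
[  0.4  55.3 107.6]
```

```bash
python3 -m inch '{"delta_pos":[[0.003,0,-0.003],[0,0,0]],"spin":[0,0],"gripper":[1,1]}'
python3 -c "
from h import *
print(here().round(1))"
```

```text
time_s: 7.73
position: [0.5389, -0.0147, 0.1052]
ee_rot: [1.093, 1.278, -1.092]
contact_force: [0.1, -1.9, 1.2]
gripper_width: 0.0004
[  1.   57.8 105.2]
```

```bash
python3 -m inch '{"delta_pos":[[0.002,-0.0005,-0.001],[0.002,0,-0.0015],[0,0,0]],"spin":[0,0,0],"gripper":[1,1,1]}'
python3 -c "
from h import *
print(here().round(1))"
```

```text
time_s: 7.98
position: [0.5386, -0.0124, 0.102]
ee_rot: [1.094, 1.277, -1.091]
contact_force: [0.3, -1.7, 6.1]
gripper_width: 0.0003
[  1.   60.2 102. ]
```

```bash
python3 -m inch '{"delta_pos":[[0.002,-0.0005,-0.001],[0.002,0,-0.001],[0.002,0,-0.001],[0,0,0]],"spin":[0,0,0,0],"gripper":[1,1,1,1]}'
python3 - <<'E'
from h import *
print(here().round(1))
o=[]
for n in('scene','side'):
    c=cam(n);u=proj(c,[.54,-.05,.09]).astype(int);im=robot.get_image(n)[:,:,::-1]
    o.append(cv2.resize(im[u[1]-60:u[1]+60,u[0]-40:u[0]+40],(400,600),interpolation=2))
cv2.imwrite('pics/c5.png',np.hstack(o))
E
```

```text
time_s: 8.32
position: [0.5379, -0.0088, 0.0962]
ee_rot: [1.094, 1.278, -1.09]
contact_force: [0.7, 0.3, 7.6]
gripper_width: 0.0006
[ 0.9 63.9 96.2]
```

View pics/c5.png

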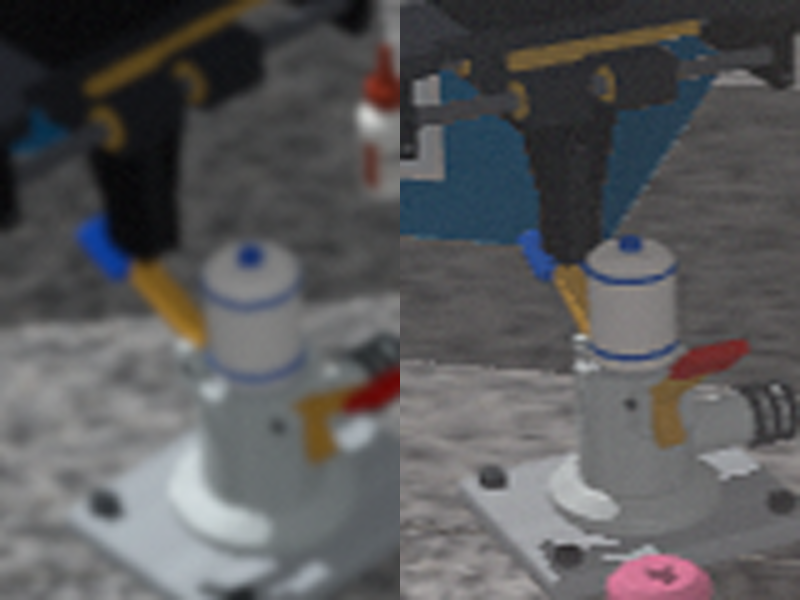

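```bash
python3 -m inch '{"delta_pos":[[-0.015,0,0],[-0.025,-0.001,0],[-0.025,0,0.01],[0,0,0.039],[0,0,0.039],[0,0,0.029],[0.015,0,0],[0.01,0,0],[0,0,0],[0,0,0]],"spin":[0,0,0,0,0,0,0,0,0,0],"gripper":[1,1,1,1,1,1,1,1,1,1]}'
cat >> h.py <<'E'
from scipy.optimize import least_squares
def tabpix(n,im,side):
    h=cv2.cvtColor(im,cv2.COLOR_RGB2HSV).astype(int);c=cam(n)
    u=proj(c,[*(M+side*.075*CY),.085]).astype(int)
    hh=h[...,0];m=(((hh>105)&(hh<125)) if side>0 else ((hh<6)|(hh>174)))&(h[...,1]>150)&(h[...,2]>60)
    z=np.zeros_like(m);z[u[1]-32:u[1]+32,u[0]-28:u[0]+28]=1
    k,l,st,ce=cv2.connectedComponentsWithStats((m&z).astype('uint8'))
    if k<2:return None,0
    i=1+np.argmax(st[1:,4]);return ce[i],st[i,4]
def tabX(a,side):  # middle of tab block
    e=np.pi/4-a;return [*(M+side*(.0245+.055*np.cos(e))*CY),.0674+.055*np.sin(e)]
def angles():
    for side in(1,-1):
        for n in('scene','side'):
            im=robot.get_image(n);p,k=tabpix(n,im,side)
            if p is None: print(side,n,'none');continue
            g=np.arange(-.2,1.4,.01);d=[np.linalg.norm(proj(cam(n),tabX(a,side))-p) for a in g];i=np.argmin(d)
            print('blue' if side>0 else 'red',n,p.round(1),k,'a=%.2f res %.1fpx'%(g[i],d[i]))
E
python3 -c "
from h import *
print(here().round(1));angles()"
```

```text
time_s: 9.25
position: [0.5536, -0.1234, 0.1344]
ee_rot: [1.091, 1.282, -1.092]
contact_force: [-0.5, -0.4, -0.2]
gripper_width: 0.0004
[ -1.5 -51.8 134.4]
blue scene [246.  190.3] 113 a=0.39 res 1.8px
blue side [286.8 209.3] 89 a=0.29 res 1.7px
red scene [300.6 219. ] 66 a=0.13 res 0.2px
red side [319.1 230.5] 40 a=0.09 res 0.6px
```

```bash
python3 - <<'E'
from h import *
for n in('scene','side'):
    im=cv2.imread(f'pics/{n}0.png')[:,:,::-1].copy()
    for sd in(1,-1):
        p,k=tabpix(n,im,sd);g=np.arange(-.3,1.4,.01);d=[np.linalg.norm(proj(cam(n),tabX(a,sd))-p) for a in g];i=np.argmin(d);print(n,sd,p,k,g[i].round(2),d[i].round(1))
E
```

```text
scene 1 [248.41891892 186.7027027 ] 148 0.16 1.2
scene -1 [301.04109589 218.67123288] 73 0.13 0.4
side 1 [288.16346154 206.35576923] 104 0.11 1.3
side -1 [318.61538462 230.38461538] 39 0.08 0.2
```

```bash
python3 -m inch '{"delta_pos":[[0.01,0.0015,0.004],[0.009,0,0.005],[0.004,0,0.001],[0.003,0,0.002],[0.003,0,0.002],[0,0,0]],"spin":[0,0,0,0,0,0],"gripper":[1,1,1,1,1,1]}'
python3 -c "
from h import *
print(here().round(1))
for a in np.arange(0,1.3,.1):print(round(a,2),np.round(tool(a,0),1))"
```

```text
time_s: 9.95
position: [0.5576, -0.1395, 0.1056]
ee_rot: [1.093, 1.279, -1.094]
contact_force: [-0.7, -0.3, 4.5]
gripper_width: 0.0006
[ -0.  -68.3 105.6]
0.0 [ 60.9 108.8]
0.1 [ 64.9 104.9]
0.2 [ 68.4 100.7]
0.3 [71.5 96.2]
0.4 [74.1 91.3]
0.5 [76.3 86.2]
0.6 [77.9 81. ]
0.7 [79.  75.6]
0.8 [79.5 70.1]
0.9 [79.5 64.6]
1.0 [79.  59.1]
1.1 [77.9 53.7]
1.2 [76.3 48.4]
```

```bash
python3 -m inch '{"delta_pos":[[0.003,0,0.0015],[0.003,0,0.0015],[0.003,0,0.001],[0,0,0]],"spin":[0,0,0,0],"gripper":[1,1,1,1]}'
python3 -c "
from h import *
print(here().round(1))"
```

```text
time_s: 10.28
position: [0.5585, -0.144, 0.097]
ee_rot: [1.093, 1.278, -1.094]
contact_force: [-0.4, -0.7, 4.6]
gripper_width: 0.0005
[  0.1 -72.9  97. ]
```

```bash
python3 -m inch '{"delta_pos":[[0.003,0,0.001],[0.003,0,0.001],[0,0,0]],"spin":[0,0,0],"gripper":[1,1,1]}'
python3 -c "
from h import *
print(here().round(1))"
```

```text
time_s: 10.53
position: [0.559, -0.1461, 0.0911]
ee_rot: [1.093, 1.277, -1.094]
contact_force: [0.1, -1.0, 5.0]
gripper_width: 0.0004
[  0.3 -75.1  91.1]
```

```bash
python3 -m inch '{"delta_pos":[[-0.015,0,0],[-0.028,0,0],[-0.028,0,0],[0,0,-0.036],[0,0,-0.036],[0,0,-0.036],[0,0,-0.035],[0.02,0,0],[0.015,0,0],[0,0,0]],"spin":[0,0,0,0,0,0,0,0,0,0],"gripper":[1,1,1,1,1,1,1,1,1,1]}'
python3 -c "
from h import *
print(here().round(1));angles()"
```

```text
time_s: 11.37
position: [0.5343, -0.0032, 0.1237]
ee_rot: [1.09, 1.284, -1.096]
contact_force: [-0.7, -0.7, -0.8]
gripper_width: 0.0005
[ -1.8  69.9 123.7]
blue scene [246.8 189.3] 140 a=0.33 res 1.4px
blue side [286.7 209.2] 90 a=0.29 res 1.7px
red scene [304.7 229.7] 95 a=0.52 res 0.0px
red side [322.8 242. ] 28 a=0.51 res 1.7px
```

```bash
python3 -m inch '{"delta_pos":[[0.011,0.0015,0],[0.009,0,0],[0.003,0,-0.001],[0.003,0,-0.002],[0.003,0,-0.0015],[0,0,0]],"spin":[0,0,0,0,0,0],"gripper":[1,1,1,1,1,1]}'
python3 -c "
from h import *
print(here().round(1))"
```

```text
time_s: 12.07
position: [0.5368, 0.0007, 0.0977]
ee_rot: [1.092, 1.279, -1.094]
contact_force: [0.5, -3.1, 1.5]
gripper_width: 0.0007
[ 1.3 73.4 97.7]
```

```bash
python3 -m inch '{"delta_pos":[[0.003,0,-0.0015],[0.003,0,-0.001],[0.003,0,-0.001],[0,0,0]],"spin":[0,0,0,0],"gripper":[1,1,1,1]}'
python3 -c "
from h import *
print(here().round(1))"
```

```text
time_s: 12.4
position: [0.5365, 0.0046, 0.089]
ee_rot: [1.093, 1.279, -1.093]
contact_force: [-0.7, -1.8, 3.8]
gripper_width: 0.0007
[ 1.6 77.3 89. ]
```

```bash
python3 -m inch '{"delta_pos":[[0.003,-0.0008,-0.001],[0.003,-0.0007,-0.0005],[0.003,0,0],[0.003,0,0],[0,0,0]],"spin":[0,0,0,0,0],"gripper":[1,1,1,1,1]}'
python3 -c "
from h import *
print(here().round(1))"
```

```text
time_s: 12.82
position: [0.5359, 0.0073, 0.0777]
ee_rot: [1.094, 1.279, -1.09]
contact_force: [1.3, -0.0, 3.8]
gripper_width: 0.0005
[ 1.4 80.  77.7]
```

```bash
python3 -m inch '{"delta_pos":[[-0.02,0,0],[-0.032,0,0],[-0.032,0,0],[0,0,0.039],[0,0,0.039],[0,0,0.039],[0,0,0.036],[0.025,0,0],[0.03,0,0],[0,0,0]],"spin":[0,0,0,0,0,0,0,0,0,0],"gripper":[1,1,1,1,1,1,1,1,1,1]}'
python3 -c "
from h import *
print(here().round(1));angles()"
```

```text
time_s: 13.65
position: [0.5559, -0.1445, 0.1009]
ee_rot: [1.092, 1.286, -1.097]
contact_force: [-0.9, 0.6, -1.7]
gripper_width: 0.0003
[ -2.5 -73.  100.9]
blue scene [243.8 197.8] 86 a=0.73 res 3.3px
blue side [286.2 216.9] 62 a=0.66 res 1.3px
red scene [304.5 229.5] 104 a=0.51 res 0.2px
red side [320.6 241.6] 55 a=0.48 res 0.5px
```

```bash
python3 -m inch '{"delta_pos":[[0.005,0.002,0],[0.003,0,0],[0.003,0,0.0005],[0.003,0,0.0005],[0.003,0,0.0005],[0,0,0]],"spin":[0,0,0,0,0,0],"gripper":[1,1,1,1,1,1]}'
python3 -c "
from h import *
print(here().round(1))"
```

```text
time_s: 14.35
position: [0.5612, -0.1466, 0.0891]
ee_rot: [1.093, 1.279, -1.093]
contact_force: [-1.0, 0.2, 2.7]
gripper_width: 0.0003
[  2.4 -75.9  89.1]
```

```bash
python3 -m inch '{"delta_pos":[[0.003,0,0.0005],[0.003,0,0.0005],[0.003,0,0],[0.003,0,0],[0,0,0]],"spin":[0,0,0,0,0],"gripper":[1,1,1,1,1]}'
python3 -c "
from h import *
print(here().round(1))"
```

```text
time_s: 14.77
position: [0.5617, -0.1489, 0.0775]
ee_rot: [1.093, 1.276, -1.093]
contact_force: [-0.3, -1.4, 4.5]
gripper_width: 0.0003
[  2.5 -78.2  77.5]
```

```bash
python3 -m inch '{"delta_pos":[[0.003,-0.001,0],[0.003,-0.001,0],[0.003,0,0],[0,0,0]],"spin":[0,0,0,0],"gripper":[1,1,1,1]}'
python3 -c "
from h import *
print(here().round(1));angles()"
```

```text
time_s: 15.1
position: [0.561, -0.149, 0.0693]
ee_rot: [1.094, 1.274, -1.091]
contact_force: [2.6, -1.4, 5.4]
gripper_width: 0.0004
[  1.8 -78.3  69.3]
blue scene [245.8 196.9] 131 a=0.70 res 1.2px
blue side [292.1 217.2] 8 a=0.67 res 4.6px
red scene [305.2 239.9] 92 a=0.95 res 0.4px
red side [320.5 252.5] 60 a=0.90 res 1.1px
```

```bash
python3 -m inch '{"delta_pos":[[-0.02,0,0],[-0.036,0,0],[-0.036,-0.001,0],[0,0,-0.039],[0,0,-0.039],[0,0,-0.039],[0,0,-0.038],[0.03,0,0],[0.03,0,0],[0,0,0]],"spin":[0,0,0,0,0,0,0,0,0,0],"gripper":[1,1,1,1,1,1,1,1,1,1]}'
python3 -m inch '{"delta_pos":[[0.006,0,0],[0.005,0,0],[0.003,0,0],[0.003,0,0],[0,0,0]],"spin":[0,0,0,0,0],"gripper":[1,1,1,1,1]}'
python3 -c "
from h import *
print(here().round(1))"
```

```text
time_s: 16.13
position: [0.5304, 0.0057, 0.095]
ee_rot: [1.088, 1.286, -1.097]
contact_force: [-2.1, -0.8, -0.0]
gripper_width: 0.0002
time_s: 16.55
position: [0.5342, 0.0051, 0.0833]
ee_rot: [1.093, 1.279, -1.093]
contact_force: [-0.3, 0.6, 0.9]
gripper_width: 0.0005
[-0.6 78.1 83.3]
```

```bash
python3 -m inch '{"delta_pos":[[0.003,0.0005,-0.0005],[0.003,0,-0.0005],[0.003,0,0],[0.003,0,0],[0,0,0]],"spin":[0,0,0,0,0],"gripper":[1,1,1,1,1]}'
python3 -m inch '{"delta_pos":[[0.003,0,0],[0.003,0,0],[0.003,0,0],[0,0,0]],"spin":[0,0,0,0],"gripper":[1,1,1,1]}'
python3 -c "
from h import *
print(here().round(1))"
```

```text
time_s: 16.97
position: [0.5347, 0.0069, 0.0713]
ee_rot: [1.093, 1.279, -1.091]
contact_force: [-0.2, 0.1, 0.8]
gripper_width: 0.0004
time_s: 17.3
position: [0.5348, 0.0067, 0.0625]
ee_rot: [1.093, 1.279, -1.091]
contact_force: [-1.6, 1.0, 5.5]
gripper_width: 0.0004
[ 0.3 79.6 62.5]
```

```bash
python3 -m inch '{"delta_pos":[[0.002,0,0],[0.002,0,0],[0.002,0,0],[0,0,0]],"spin":[0,0,0,0],"gripper":[1,1,1,1]}'
python3 -c "
from h import *
print(here().round(1));angles()"
```

```text
time_s: 17.63
position: [0.535, 0.0059, 0.0568]
ee_rot: [1.093, 1.278, -1.092]
contact_force: [-0.4, -0.8, 8.4]
gripper_width: 0.0001
[ 0.3 78.9 56.8]
blue scene [244.9 208.3] 39 a=1.12 res 4.4px
blue side [283.9 228.3] 15 a=1.10 res 4.4px
red scene [306.2 238.6] 134 a=0.88 res 0.5px
red side [321.4 251.8] 80 a=0.87 res 0.3px
```

```bash
python3 -m inch '{"delta_pos":[[-0.03,0,0],[-0.037,0,0],[-0.037,0,0],[0,0,0.0395],[0,0,0.0395],[0,0,0.0395],[0,0,0.0395],[0.035,0,0],[0.03,0,0],[0,0,0]],"spin":[0,0,0,0,0,0,0,0,0,0],"gripper":[1,1,1,1,1,1,1,1,1,1]}'
python3 -m inch '{"delta_pos":[[0.01,0.0005,0],[0.008,0,0],[0.005,0,0],[0.003,0,0],[0.003,0,0],[0,0,0]],"spin":[0,0,0,0,0,0],"gripper":[1,1,1,1,1,1]}'
python3 -c "
from h import *
print(here().round(1))"
```

```text
time_s: 18.67
position: [0.5553, -0.1496, 0.0892]
ee_rot: [1.091, 1.287, -1.099]
contact_force: [-0.2, 0.6, -0.3]
gripper_width: 0.0007
time_s: 19.17
position: [0.5601, -0.1493, 0.067]
ee_rot: [1.093, 1.279, -1.091]
contact_force: [-1.8, -0.4, 4.5]
gripper_width: 0.0001
[  0.8 -78.4  67. ]
```

```bash
python3 -m inch '{"delta_pos":[[0.003,0,0],[0.003,0,0],[0.003,0,0],[0.003,0,0],[0,0,0]],"spin":[0,0,0,0,0],"gripper":[1,1,1,1,1]}'
python3 -m inch '{"delta_pos":[[0.002,0,-0.0005],[0.002,0,-0.0005],[0.002,0,-0.0005],[0,0,0]],"spin":[0,0,0,0],"gripper":[1,1,1,1]}'
python3 -c "
from h import *
print(here().round(1))"
```

```text
time_s: 19.58
position: [0.5606, -0.1489, 0.0556]
ee_rot: [1.093, 1.278, -1.09]
contact_force: [-1.5, 2.1, 7.3]
gripper_width: 0.0003
time_s: 19.92
position: [0.5607, -0.1477, 0.05]
ee_rot: [1.094, 1.277, -1.09]
contact_force: [-1.5, 1.5, 10.1]
gripper_width: 0.0007
[  1.7 -76.9  50. ]
```

```bash
python3 -m inch '{"delta_pos":[[0.0015,0,-0.0004],[0.0015,0,-0.0004],[0,0,0]],"spin":[0,0,0],"gripper":[1,1,1]}'
python3 -m inch '{"delta_pos":[[0.001,0,-0.0003],[0,0,0]],"spin":[0,0],"gripper":[1,1]}'
python3 -m inch '{"delta_pos":[[0.001,0,-0.0003],[0,0,0]],"spin":[0,0],"gripper":[1,1]}'
```

```text
time_s: 20.17
position: [0.561, -0.1476, 0.0486]
ee_rot: [1.094, 1.276, -1.09]
contact_force: [-6.5, 1.4, 22.6]
gripper_width: 0.0003
time_s: 20.33
position: [0.5611, -0.1476, 0.0483]
ee_rot: [1.094, 1.275, -1.09]
contact_force: [-8.9, 1.3, 29.4]
gripper_width: 0.0005
time_s: 20.5
position: [0.5612, -0.1476, 0.0481]
ee_rot: [1.094, 1.274, -1.09]
contact_force: [-11.7, 1.6, 36.0]
gripper_width: 0.0005
```

The stop is felt: z stays at 48 mm while the force climbs. My last step overshot to 36 N, so I back off now and will use single gentle steps on blue.

```bash
python3 -m inch '{"delta_pos":[[-0.03,0,0],[-0.038,0,0],[-0.038,0,0],[-0.008,0,-0.039],[0,0,-0.039],[0,0,-0.039],[0,0,-0.038],[0.037,0,0],[0.03,0,0],[0,0,0]],"spin":[0,0,0,0,0,0,0,0,0,0],"gripper":[1,1,1,1,1,1,1,1,1,1]}'
python3 -c "
from h import *
print(here().round(1));angles()"
```

```text
time_s: 21.33
position: [0.5316, 0.0069, 0.0857]
ee_rot: [1.088, 1.285, -1.096]
contact_force: [-0.6, -0.3, -1.0]
gripper_width: 0.0003
[-2.9 80.4 85.7]
blue scene [246.9 206.7] 67 a=1.09 res 1.9px
blue side [285.5 227.6] 22 a=1.09 res 2.8px
red scene [304.4 247. ] 144 a=1.31 res 1.6px
red side [320.1 260.7] 91 a=1.30 res 0.0px
```

Red is near 1.2–1.25 and blue near 1.0. I'll now press blue down to its stop.

```bash
python3 -m inch '{"delta_pos":[[0.01,0.002,0.001],[0.008,0,0.0005],[0.005,0,0],[0.003,0,0],[0.003,0,0],[0,0,0]],"spin":[0,0,0,0,0,0],"gripper":[1,1,1,1,1,1]}'
python3 -c "
from h import *
print(here().round(1))"
```

```text
time_s: 22.03
position: [0.5366, 0.0052, 0.0604]
ee_rot: [1.092, 1.28, -1.093]
contact_force: [-0.2, 0.1, -0.2]
gripper_width: 0.0004
[ 1.8 77.8 60.4]
```

```bash
python3 -m inch '{"delta_pos":[[0.002,0,0],[0.002,0,0.0003],[0,0,0]],"spin":[0,0,0],"gripper":[1,1,1]}'
python3 -c "
from h import *
print(here().round(1))"
```

```text
time_s: 22.28
position: [0.5374, 0.005, 0.0574]
ee_rot: [1.093, 1.279, -1.092]
contact_force: [-0.7, 0.8, 3.5]
gripper_width: 0.0006
[ 2.5 77.6 57.4]
```

```bash
python3 -m inch '{"delta_pos":[[0.002,-0.002,0.0003],[0.002,0,0.0003],[0.002,0,0.0005],[0,0,0]],"spin":[0,0,0,0],"gripper":[1,1,1,1]}'
```

```text
time_s: 22.62
position: [0.5373, 0.0038, 0.0528]
ee_rot: [1.095, 1.276, -1.089]
contact_force: [1.8, 1.1, 9.3]
gripper_width: 0.0001
```

```bash
python3 -m inch '{"delta_pos":[[0.0015,0,0.0004],[0,0,0]],"spin":[0,0],"gripper":[1,1]}'
```

```text
time_s: 22.78
position: [0.5375, 0.0033, 0.0514]
ee_rot: [1.095, 1.276, -1.089]
contact_force: [1.2, -0.2, 11.0]
gripper_width: 0.0005
```

```bash
python3 -m inch '{"delta_pos":[[0.0015,0,0.0004],[0,0,0]],"spin":[0,0],"gripper":[1,1]}'
```

```text
time_s: 22.95
position: [0.5377, 0.003, 0.0505]
ee_rot: [1.095, 1.276, -1.089]
contact_force: [-1.9, 1.2, 17.4]
gripper_width: 0.0004
```

```bash
python3 -m inch '{"delta_pos":[[0.0015,0,0.0004],[0,0,0]],"spin":[0,0],"gripper":[1,1]}'
```

```text
time_s: 23.12
position: [0.5379, 0.0029, 0.05]
ee_rot: [1.095, 1.276, -1.089]
contact_force: [-7.4, 1.1, 28.6]
gripper_width: 0.0003
```

```bash
python3 -m inch '{"delta_pos":[[-0.03,0,0],[-0.038,0,0],[-0.038,0,0],[-0.03,0,-0.02],[-0.03,0,-0.02],[0,0,-0.03],[0,0,-0.03],[0,0,0],[0,0,0]],"spin":[0,0,0,0,0,0,0,0,0],"gripper":[1,1,1,1,1,1,1,1,1]}'
python3 - <<'E'
from h import *
print(here().round(1));angles()
o=[]
for n in('scene','side'):
    c=cam(n);u=proj(c,[.547,-.072,.08]).astype(int);im=robot.get_image(n)[:,:,::-1]
    o.append(cv2.resize(im[u[1]-55:u[1]+50,u[0]-42:u[0]+38],(400,525),interpolation=2))
    print([(proj(c,[.547,-.072,z])-u+[42,55])*5 for z in(.125,.127)])
cv2.imwrite('pics/c6.png',np.hstack(o))
E
```

```text
time_s: 23.87
position: [0.5194, 0.1028, 0.2126]
ee_rot: [1.09, 1.281, -1.09]
contact_force: [0.7, -0.3, -0.5]
gripper_width: 0.0006
[  0.  176.9 212.6]
blue scene [247.2 211.6] 40 a=1.25 res 3.4px
blue side [284.2 232.2] 9 a=1.25 res 4.9px
red scene [304.3 247. ] 145 a=1.32 res 1.5px
red side [319.9 260.6] 120 a=1.30 res 0.2px
[array([207.78763486, 178.78760387]), array([207.47113057, 174.27098674])]
[array([210.48240138, 173.66057996]), array([210.38320665, 169.00388691])]
```

View pics/c6.png

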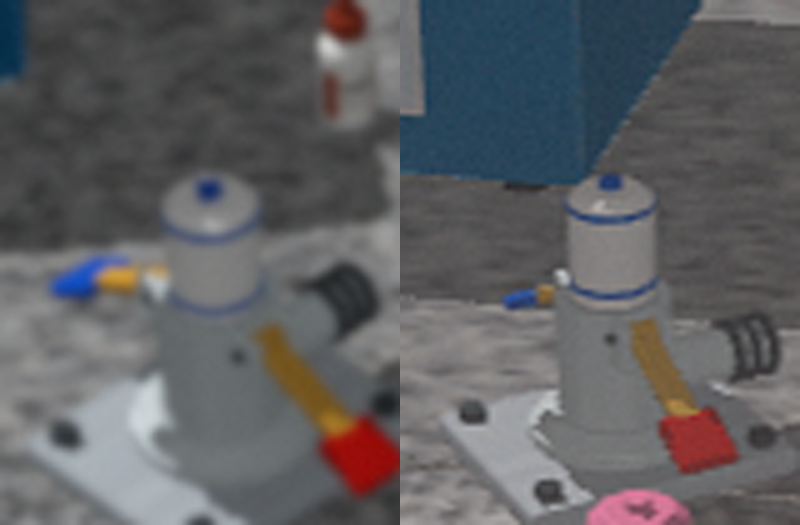

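Both arms are down and the filter is drawn in (knob at the predicted locked height). I'll press each once more, gently at the same radius, to confirm the stops.

```bash
python3 -m inch '{"delta_pos":[[0,0,0.034],[0,0,0.034],[0,0,0.031],[0.04,0,0],[0.04,0,0],[0.04,0,0],[0.025,0,0],[0,0,0],[0,0,0]],"spin":[0,0,0,0,0,0,0,0,0],"gripper":[1,1,1,1,1,1,1,1,1]}'
python3 -m inch '{"delta_pos":[[0.006,0,0],[0.004,0,0],[0.003,0,0],[0.002,0,0],[0,0,0]],"spin":[0,0,0,0,0],"gripper":[1,1,1,1,1]}'
python3 -c "
from h import *
print(here().round(1))"
```

```text
time_s: 24.92
position: [0.5347, 0.0028, 0.0672]
ee_rot: [1.092, 1.281, -1.095]
contact_force: [1.2, -0.6, 0.5]
gripper_width: 0.0006
time_s: 25.33
position: [0.5354, 0.0033, 0.0528]
ee_rot: [1.093, 1.279, -1.092]
contact_force: [0.5, -0.1, 0.2]
gripper_width: 0.0006
[ 0.3 76.2 52.8]
```

```bash
python3 -m inch '{"delta_pos":[[0.0015,0,0],[0.001,0,0],[0,0,0]],"spin":[0,0,0],"gripper":[1,1,1]}'
```

```text
time_s: 25.58
position: [0.5358, 0.0033, 0.0508]
ee_rot: [1.093, 1.279, -1.092]
contact_force: [-2.0, -0.4, 6.7]
gripper_width: 0.0005
```

```bash
python3 -m inch '{"delta_pos":[[0.001,0,0],[0,0,0]],"spin":[0,0],"gripper":[1,1]}'
```

```text
time_s: 25.75
position: [0.5359, 0.0033, 0.0505]
ee_rot: [1.093, 1.278, -1.092]
contact_force: [-5.7, -0.9, 13.3]
gripper_width: 0.0005
```

```bash
python3 -m inch '{"delta_pos":[[0.001,0,0],[0,0,0]],"spin":[0,0],"gripper":[1,1]}'
```

```text
time_s: 25.92
position: [0.536, 0.0033, 0.0502]
ee_rot: [1.093, 1.278, -1.092]
contact_force: [-7.7, -1.2, 20.9]
gripper_width: 0.0005
```

Blue is rigid at 50.5 mm straight away, so it is on its stop. Red next.

```bash
python3 -m inch '{"delta_pos":[[-0.03,0,0],[-0.038,0,0],[-0.038,0,0],[-0.008,0,0.039],[0,0,0.039],[0,0,0.039],[0,0,0.035],[0.038,0,0],[0.038,0,0],[0,0,0]],"spin":[0,0,0,0,0,0,0,0,0,0],"gripper":[1,1,1,1,1,1,1,1,1,1]}'
python3 -m inch '{"delta_pos":[[0.012,0,0],[0.01,0,0],[0.006,0,0],[0,0,0],[0,0,0]],"spin":[0,0,0,0,0],"gripper":[1,1,1,1,1]}'
python3 -c "
from h import *
print(here().round(1))"
```

```text
time_s: 26.75
position: [0.5547, -0.1466, 0.0794]
ee_rot: [1.091, 1.288, -1.099]
contact_force: [-2.2, 0.5, -1.5]
gripper_width: 0.0005
time_s: 27.17
position: [0.5596, -0.1467, 0.0589]
ee_rot: [1.093, 1.279, -1.092]
contact_force: [-0.3, -0.2, -0.2]
gripper_width: 0.0002
[  0.7 -75.8  58.9]
```

```bash
python3 -m inch '{"delta_pos":[[0.004,0,0],[0.003,0,0],[0.002,0,0],[0,0,0]],"spin":[0,0,0,0],"gripper":[1,1,1,1]}'
```

```text
time_s: 27.5
position: [0.5596, -0.1468, 0.0499]
ee_rot: [1.093, 1.278, -1.092]
contact_force: [-1.2, 0.4, 5.9]
gripper_width: 0.0003
```

```bash
python3 -m inch '{"delta_pos":[[0.001,0,0],[0,0,0]],"spin":[0,0],"gripper":[1,1]}'
```

```text
time_s: 27.67
position: [0.5598, -0.1469, 0.0495]
ee_rot: [1.093, 1.278, -1.092]
contact_force: [-2.8, 0.6, 11.0]
gripper_width: 0.0003
```

```bash
python3 -m inch '{"delta_pos":[[0.001,0,0],[0,0,0]],"spin":[0,0],"gripper":[1,1]}'
```

```text
time_s: 27.83
position: [0.5601, -0.1471, 0.0492]
ee_rot: [1.094, 1.277, -1.091]
contact_force: [-4.0, 0.4, 16.5]
gripper_width: 0.0002
```

Red is rigid at 49.5 mm, the same stiffness and within 1 mm of blue. I'll retract and take a last look.

```bash
python3 -m inch '{"delta_pos":[[-0.03,0,0],[-0.038,0,0],[-0.038,0,0],[-0.038,0,0],[-0.02,0,0],[0,0,-0.03],[0,0,-0.03],[0,0,0],[0,0,0]],"spin":[0,0,0,0,0,0,0,0,0],"gripper":[1,1,1,1,1,1,1,1,1]}'
python3 - <<'E'
from h import *
print(here().round(1));angles()
cv2.imwrite('pics/end.png',robot.get_image('scene')[:,:,::-1])
E
```

```text
time_s: 28.58
position: [0.5497, -0.0857, 0.2113]
ee_rot: [1.091, 1.281, -1.09]
contact_force: [0.4, -1.1, -1.3]
gripper_width: 0.0003
[  0.5 -13.9 211.3]
blue scene [247.2 211.6] 40 a=1.25 res 3.4px
blue side [302.7 209.1] 9 a=-0.20 res 12.1px
red scene [304.1 247.1] 147 a=1.32 res 1.4px
red side [320.  260.5] 122 a=1.29 res 0.2px
```

View pics/end.png

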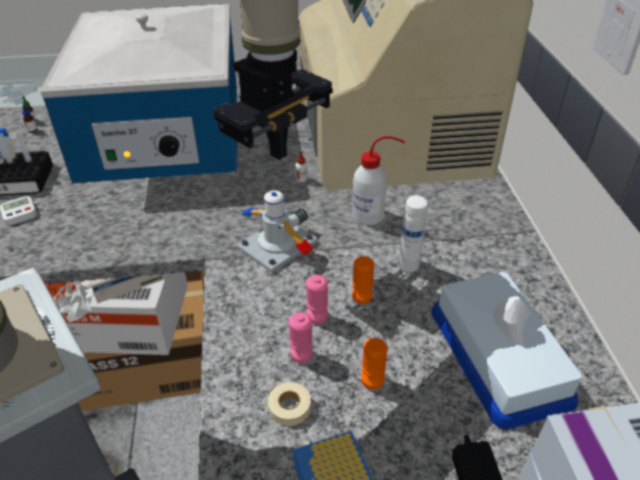

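The filter is upright in the coupler at (274,205), both arms are down, and the look-alikes and bystanders are where they were. The gripper is clear.

```bash
python3 -c "
from rig import robot
print(robot.close_job())"
```

```text
the job is handed in; nothing more can be done
None
```

The white filter stands foot down in the coupler and is drawn down, with both cam arms against their stops. I handed the job in at about 28.6 s, with the gripper clear of everything.

**Arms:** I swung them in turn, blue to about 0.2, red 0.4, blue 0.6, red 0.8, blue 1.0, red to its stop, then blue to its stop. The largest lead was about 0.28 rad by my estimate, under a third of the travel. The angles come from tool height and camera images, good to about 0.1 rad.

**Last checks:**
- **Stops:** a second gentle press (17–21 N) met a rigid stop at once on both arms, at tool heights of 50 mm (blue) and 49 mm (red). My model put the stop at about 46 mm.
- **Camera angles:** the scene camera read 1.25 rad for blue and 1.32 for red, with a known bias of about +0.1. The last side-camera reading for blue was a false detection, and I ignored it.
- **Filter and bench:** the filter is upright with its knob at the expected locked height, and the look-alikes and bystanders are unmoved in the last picture.

**One fault:** on the first press of the red arm against its stop, I queued one step too many. The upward force on the tool reached 36 N (about 38 N in all), above the roughly 30 N you asked for. Every other reading stayed below 30 N.

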